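Seat a tapered forming stake in the bench holder

ROBOT

A 7-joint arm with a two-finger parallel gripper is mounted at the origin on the work surface. World frame = base frame: x ahead of the robot, y to its left, z up, the work surface at z = 0. Lengths are in m, angles in degrees, forces in N, time in s.
With the tool pointing down it reaches from about 0.4 to 0.9 m from the base axis. Payload 5.5 kg.
Tool frame: the origin (TCP) lies on the centre line of the jaws, within the pads' length; the fingertips stand manip.tip_extent ahead of it and the grasp point (between the pads) lies 2 mm behind it (manip.tip_extent is the distance from the TCP to the fingertips, in m); z points along the fingers, x is the direction in which the jaws open and shut, and the axes are right-handed (so a half turn about z gives the same grasp; the last joint's range is limited). The gripper opens to 85 mm and grips with 20 to 120 N. Pads are 22 mm wide; open, the fingers measure 114 mm over their backs; the gripper's body (76 mm by 85 mm) begins 54 mm behind the grasp point. The pads swing forward as they close: fully open they stand 13 mm farther back than shut.
Start: joints at [88.362, 28.699, -24.465, 88.831, 12.651, 65.22, -12.049], TCP at [0.187, -0.623, 0.248] pointing down, gripper open.
Joint ranges: [-164.97, 164.97], [-17.58, 116.51], [-87.97, 89.64], [11.32, 138.91], [-80.73, 260.73], [10.89, 115.49], [-147.41, 147.41]. Speed limits (degrees/s): [147.25, 147.25, 180, 180, 180, 180, 180].

INTERFACE

Orientations are given as a 3x3 rotation matrix whose columns are the frame's x, y, z axes.
In Python, from bench import manip gives the robot as it stands.
- The arm moves only by the tool step_arm, never from a script. Its argument "rows" is a list that holds one entry, the list of rows, each a list of 5 numbers: the shift along the tool's x, y, z in mm, then the turn about the tool's z in degrees, then the finger opening in mm, from 0 to 85.4. A call has exactly 8 rows; each row shifts and turns the pose as measured when the row begins, along the tool's axes as they then stand; what a row does not reach is not made up. A row lasts 1/8 s, in which the tool goes at most 62.5 mm and 10.7 degrees, less where a joint would pass 70% of its speed; a pose out of reach is approached as far as the arm can. A call is refused whole if a number of a shift passes 62.5 or a number of a turn 10.7, either way. A call with a gripper value outside its range is refused whole. The fingers move at their own pace and stop on an object; "squeeze" is the grip in N (left out, the last holds). Time passes only in rows, so rows that do not move let the fingers close, or fill a call up. It gives the time, the measured TCP pose, the force and the opening at its end, in the units of the state.
- manip.get_state(): the state, without advancing time (a new reading comes with each control period).
- manip.read_camera(name): name is "side" or "top"; returns a dict with "img" (420x560x3 uint8, red, green, blue), "depth" (420x560 float32, m along the optical axis (not along the pixel's ray), 0 where there is no reading), "intrinsics" (3x3 intrinsics, pixels), "extrinsics" (4x4, takes a point from camera to world coordinates). Camera axes: x right, y down, z forward; pixel columns grow to the right and rows downward; lengths in m; the calibration is good to about 2 mm. A picture is of the moment at which its call begins.
- manip.job_done(): hands the job in, once; it reports no verdict.
The state is a dict: "time": time; "q": joint angles; "qd": joint speeds; "effort": joint torques, N m; "position": TCP position; "eef_rot": TCP orientation; "force": force on the tool from outside, world axes, zero at the start; "wrist_torque": the same for the moment, N m; "grip_width": finger opening in m.
Only numpy, scipy, OpenCV 4.12 (cv2) and the standard library are available. Lean on these libraries where they do the work, as an engineer would, in place of code of your own. Each camera call takes 0.05 s, during which the arm holds its last target. There are 200 camera calls.

TASK

Take the round dome-headed stake out of the wooden rack and nest its tapered shank in the bronze sleeve of the green bench holder, easing it in gently (no dropping or ramming) so that it centres itself. Once it is in, press straight down on it with a firm push of 15 to 20 newtons for a second so that it is fully home and stands upright and true, then let go and leave it there. Leave the other two stakes, the hammer and the wax tin alone.

Things in the scene. Friction and masses are not known exactly. Their poses are not given: they have to be found in the camera images.
- dome_stake: The stake to seat: bright steel, round, about 0.5 kg, upright in one hole of the rack. Origin: centre of its foot; z runs up its axis. From the foot: tapered shank, radius 8 mm at z = 0 growing evenly to 18 mm at z = 50 mm; neck of radius 11 mm up to z = 100 mm; head of radius 24 mm with straight sides from z = 100 to 118 mm; shallow dome, top at z = 123 mm. Yaw does not matter.
- dome_grip (a point): Where to grip the dome stake: on its axis, halfway up the straight side of its 48 mm wide head, 109 mm above its foot.
- stake_holder: Green iron holder fixed to the bench. Origin: centre of its underside; z is the axis of its bore. Square base 120 x 120 x 10 mm, round column of radius 35 mm (44 mm at its foot), top at z = 88 mm. A seated stake's foot ends about 15 to 40 mm above the underside, to be found by feel (see holder_mouth). A push of more than 23 N, or the knock of a drop from more than a few mm, damages the taper.
- holder_mouth (a point): Centre of the holder's top rim. Below it a plain bore, radius 23 mm, holds a rigid oiled bronze sleeve 36 mm long, tapered like the shank: inner radius 17 mm at its top, 1 mm less per 5 mm of depth. The sleeve's top is 4 to 28 mm below the rim (set for the last job, not measured). A stake 1 mm off the axis touches the sleeve 5 mm before it is home, and is pushed sideways towards the axis.
- rack: Pale wooden rack fixed to the bench, 85 x 270 x 46 mm, origin at the centre of its underside, long side along its y. Three round blind holes of 36 mm diameter, 40 mm deep (floor at z = 6 mm), at y = -90, 0 and +90 mm, a stake standing loosely in each, in any order. Stakes lift straight up; the room to grip a head is across the rack (along its x).
- flat_stake: Bystander: dark stake of the same shank and neck with a square head of 44 x 44 x 20 mm, top at z = 120 mm; origin at the centre of its foot.
- ball_stake: Bystander: dark stake of the same shank and neck with a small ball head of 16 mm radius, top at z = 132 mm; origin at the centre of its foot.
- hammer: Bystander: hammer 260 mm long lying on the bench, to the right of the holder.
- wax_tin: Bystander: round aluminium tin, 64 mm across and 35 mm high, standing on the bench beyond the work; origin at the centre of its underside.
Not all that is in view belongs to the job. What is shaped like the dome_stake but turquoise or yellow is not meant.

How it is judged (in metres and radians):
On the way, in this order (a step that is already met when the one before it is completed fails the run):
1. the dome stake is lifted clear of the rack in the gripper (z of dome_stake in the frame of rack above 0.055 m and contact force between the fingers and dome_stake above 1 N), for 0.1 s.
2. the stake stands in the taper, upright on its axis, pressed down by the gripper's fingers with some 12 N or more (wall contact forces, by wedging some 2.7 x (push + weight), sum to over 48 N) (horizontal distance between dome_stake and stake_holder below 0.002 m and angle between dome_stake's own z axis and vertical below 0.03 rad and z of dome_stake in the frame of stake_holder below 0.043 m and contact force between dome_stake and stake_holder above 48 N and contact force between the fingers and dome_stake above 8 N), for 0.4 s.
At the end, for the whole second after the job is handed in: The dome stake stands at rest and released in the holder's taper: foot within 2 mm of the holder's axis, less than 0.025 rad from upright, foot no more than 43 mm above the holder's underside (horizontal distance between dome_stake and stake_holder below 0.002 m and angle between dome_stake's own z axis and vertical below 0.025 rad and z of dome_stake in the frame of stake_holder below 0.043 m and linear speed of dome_stake below 0.01 m/s); the robot touches nothing.
It fails at once if the taper is rammed, jammed or dropped on: wall contact forces (some 2.7 x (push + weight)) sum to over 90 N, a push of some 27 N (contact force between dome_stake and stake_holder above 90 N).
It fails at once if another stake is moved by more than 15 mm or tipped (distance of any of flat_stake, ball_stake from where it was at the start of the episode above 0.015 m or angle between any of flat_stake, ball_stake's own z axis and vertical above 0.25 rad).
It fails at once if the hammer or the wax tin is moved by more than 20 mm (distance of any of hammer, wax_tin from where it was at the start of the episode above 0.02 m).
It also fails if it takes over 64 s, if anything falls off the work surface, if the arm or the gripper's body presses on something with over 40 N, if the wrist force passes 120 N, or if a joint passes its speed limit or range.

## Working session

There is one attempt and no reset: what is moved stays moved. The work goes in short steps, Python scripts to look and compute and a tool call to move; the robot and the scene stay as the last step left them, time stands still between calls to the robot, and variables do not carry over. Pictures are saved under pics/ and viewed, about 8 in all and at most 12, crops included, and the job is handed in when it is done.

Besides the shell and the picture viewer there is one more tool, called as name(argument=value, ...), one argument or row to a line, values as JSON. step_arm: Moves the arm, as the interface text tells. Its arguments: {"type":"object","properties":{"rows":{"type":"array"},"squeeze":{"type":"number"}},"required":["rows"]}

```bash
mkdir -p pics
python3 - <<'E'
from bench import manip
import cv2,numpy as np,pickle
s=manip.get_state(); print(s['position'],s['eef_rot'],s['force'],s['grip_width'],manip.tip_extent,s['time'])
for n in('side','top'):
    c=manip.read_camera(n); pickle.dump(c,open(n+'.pkl','wb')); cv2.imwrite(f'pics/{n}0.png',c['img'][:,:,::-1]); print(c['intrinsics'],c['extrinsics'])
E
```

```text
[ 0.18676605 -0.62193537  0.24728972] [[ 2.87702577e-01 -9.57719695e-01 -4.62318638e-04]
 [-9.57717989e-01 -2.87702938e-01  1.80923318e-03]
 [-1.86574868e-03 -7.77501716e-05 -9.99998256e-01]] [-0.12672551 -0.54861923 -0.35246049] 0.08542559435116068 0.017 0.0
[[531.2830425    0.         282.86688078]
 [  0.         531.2830425  216.32292743]
 [  0.           0.           1.        ]] [[-0.9746212  -0.16452009  0.15181127  0.38061716]
 [-0.22283177  0.64804079 -0.7282782   1.00346683]
 [ 0.0214365  -0.74362375 -0.66825459  1.06447554]
 [ 0.          0.          0.          1.        ]]
[[464.5982005    0.         277.91174975]
 [  0.         464.5982005  209.16811719]
 [  0.           0.           1.        ]] [[-1.92247965e-02 -9.85896861e-01  1.66246163e-01  4.01498843e-01]
 [-9.99805919e-01  1.96729281e-02  1.04912334e-03 -4.71630624e-02]
 [-4.30487621e-03 -1.66193728e-01 -9.86083725e-01  1.30978681e+00]
 [ 0.00000000e+00  0.00000000e+00  0.00000000e+00  1.00000000e+00]]
```

View pics/side0.png

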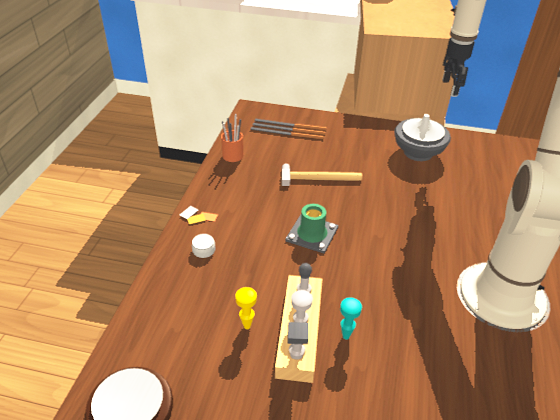

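View pics/top0.png

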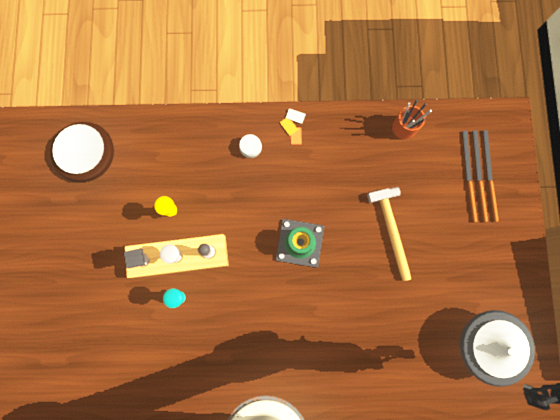

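The side view shows the rack with the ball stake (306,270), the bright dome stake (301,299) and the dark square stake (298,333). The yellow (247,298) and turquoise (351,308) decoys stand beside it on the bench. In the top view the dome stake is at (171,254), ball (206,250), flat (135,258), yellow (165,206), turquoise (174,298), and the holder at (301,241). The grey-white stake in the rack's middle hole fits: it is bright steel, round-headed and in a hole. I'll confirm it in a crop.

```bash
cat > h.py <<'E'
import numpy as np,cv2,pickle
def cloud(c):
    d=c['depth'];v,u=np.mgrid[:420,:560];K=c['intrinsics']
    P=np.stack([(u-K[0,2])/K[0,0]*d,(v-K[1,2])/K[1,1]*d,d],-1)
    P=P@c['extrinsics'][:3,:3].T+c['extrinsics'][:3,3]; P[d==0]=np.nan; return P
def ray(c,px,z):
    K=c['intrinsics'];E=c['extrinsics'];r=E[:3,:3]@np.linalg.solve(K,[px[0],px[1],1]);o=E[:3,3]
    return o+r*(z-o[2])/r[2]
def proj(c,p):
    E=c['extrinsics'];q=c['intrinsics']@(E[:3,:3].T@(np.array(p)-E[:3,3]));return q[:2]/q[2]
E
python3 - <<'E'
from h import *
for n,st,ho in(('top',(171,254),(301,241)),('side',(301,299),(313,220))):
    c=pickle.load(open(n+'.pkl','rb'));P=cloud(c);hsv=cv2.cvtColor(c['img'],cv2.COLOR_RGB2HSV)
    v,u=np.mgrid[:420,:560]
    near=np.hypot(u-st[0],v-st[1])<18
    m=near&(hsv[...,1]<60)&(hsv[...,2]>100)&(P[...,2]>.095)
    p=P[m];print(n,'dome n',m.sum(),'zmax',np.nanmax(p[:,2]),'mid',(np.nanmin(p,0)+np.nanmax(p,0))/2,'ext',np.ptp(p,0))
    cn=max(cv2.findContours(m.astype('u1'),0,1)[0],key=cv2.contourArea);cc,r=cv2.minEnclosingCircle(cn);print(' circ px',cc,r,'ray z.115',ray(c,cc,.118))
    g=(hsv[...,0]>50)&(hsv[...,0]<90)&(hsv[...,1]>90)&(np.hypot(u-ho[0],v-ho[1])<35)
    t=g&(P[...,2]>.08);p=P[t];print(' rim',t.sum(),'z',np.median(p[:,2]),'mid',(p.min(0)+p.max(0))/2,'ext',np.ptp(p,0))
    cn=np.vstack(cv2.findContours(t.astype('u1'),0,1)[0]);e=cv2.fitEllipse(cv2.convexHull(cn));print(' ell',e,ray(c,e[0],.088))
    hh=(hsv[...,0]>12)&(hsv[...,0]<28)&(P[...,2]>.036)&(P[...,2]<.056)&(np.hypot(u-st[0],v-st[1])<90)
    cn=np.vstack([P[hh][:,:2]]).astype('f4');rr=cv2.minAreaRect(cn);print(' rack',rr,hh.sum())
    q=c['img'][st[1]-60:st[1]+60,st[0]-70:st[0]+70,::-1]
    cv2.imwrite(f'pics/c{n}.png',cv2.resize(q,None,fx=3,fy=3,interpolation=2))
a=cv2.imread('pics/ctop.png');b=cv2.imread('pics/cside.png');cv2.imwrite('pics/crop.png',cv2.resize(np.hstack([a,b]),None,fx=.95,fy=.95))
E
```

```text
top dome n 274 zmax 0.1324057512485768 mid [0.49245232 0.23522448 0.11919265] ext [0.04368442 0.04554577 0.02642621]
 circ px (169.14706420898438, 253.85293579101562) 9.395763397216797 ray z.115 [0.49188789 0.23499201 0.118     ]
 rim 292 z 0.08609591939975836 mid [ 0.52430851 -0.10393064  0.08632586] ext [0.06930115 0.06648952 0.01220261]
 ell ((300.440673828125, 240.04623413085938), (26.198495864868164, 26.25202178955078), 130.794677734375) [ 0.52374547 -0.10366859  0.088     ]
 rack ((0.5269024968147278, 0.2423468828201294), (0.15578489005565643, 0.26934924721717834), 6.018840789794922) 678
side dome n 351 zmax 0.13293170161617673 mid [0.49255956 0.23726154 0.11887083] ext [0.04683788 0.0527808  0.02812175]
 circ px (301.0, 300.0) 10.816754341125488 ray z.115 [0.49235772 0.23892553 0.118     ]
 rim 219 z 0.08552064609498478 mid [ 0.52416267 -0.10235819  0.08559962] ext [0.06467716 0.07616937 0.01091686]
 ell ((313.1199951171875, 212.73297119140625), (18.008790969848633, 24.23529624938965), 91.38134765625) [ 0.52432024 -0.09593199  0.088     ]
 rack ((0.48901695013046265, 0.13966305553913116), (0.4723168611526489, 0.22585928440093994), 74.64679718017578) 700
```

View pics/crop.png

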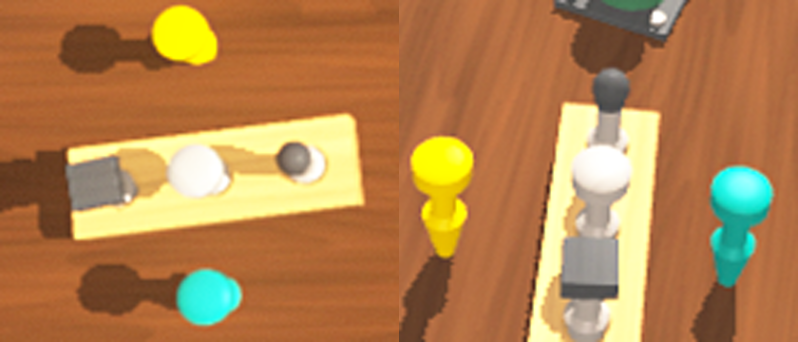

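Confirmed: the bright dome stake stands in the middle hole at about (0.492, 0.236), with its top near 0.13. The two coloured decoys stand outside the rack. The holder axis is at about (0.524, -0.1035) and the rack is yawed about 6°. I'll turn and raise the tool first.

step_arm(
  rows=[
    [[0,0,-5,-10,85],[0,0,-5,-10,85],[0,0,-5,-10,85],[0,0,-5,-10,85],[0,0,-5,-10,85],[0,0,-5,-10,85],[0,0,-5,-10,85],[0,0,-5,-9.5,85]],
  ],
)

```text
time: 1.1
position: [0.1853, -0.619, 0.2829]
eef_rot: [[0.988, 0.153, -0.004], [0.153, -0.988, 0.012], [-0.002, -0.012, -1.0]]
force: [-0.5, 0.0, -0.2]
grip_width: 0.085
```

step_arm(
  rows=[
    [[46,-40,0,0,85],[46,-40,0,0,85],[46,-40,0,0,85],[46,-40,0,0,85],[46,-40,0,0,85],[46,-40,0,0,85],[46,-40,0,0,85],[46,-40,0,0,85]],
  ],
)

```text
time: 2.1
position: [0.5029, -0.2429, 0.2827]
eef_rot: [[0.99, 0.139, -0.006], [0.14, -0.99, 0.013], [-0.004, -0.013, -1.0]]
force: [0.4, -0.6, 0.8]
grip_width: 0.0851
```

step_arm(
  rows=[
    [[7,-59,0,0.3,85],[7,-59,0,0.3,85],[7,-59,0,0.3,85],[7,-59,0,0.3,85],[7,-59,0,0.3,85],[7,-59,0,0.3,85],[7,-59,0,0.3,85],[7,-59,0,0.3,85]],
  ],
)

```text
time: 3.1
position: [0.5015, 0.2461, 0.288]
eef_rot: [[0.996, 0.094, -0.005], [0.094, -0.995, 0.013], [-0.004, -0.014, -1.0]]
force: [0.5, -0.7, -0.2]
grip_width: 0.085
```

step_arm(
  rows=[
    [[0,0,0,0,85],[0,0,0,0,85],[0,0,0,0,85],[0,0,0,0,85],[0,0,0,0,85],[0,0,0,0,85],[0,0,0,0,85],[0,0,0,0,85]],
  ],
)

```text
time: 4.1
position: [0.5005, 0.2465, 0.2873]
eef_rot: [[0.995, 0.096, -0.007], [0.096, -0.995, 0.013], [-0.006, -0.014, -1.0]]
force: [0.5, 0.5, -0.4]
grip_width: 0.0847
```

step_arm(
  rows=[
    [[-5,6,0,0,85],[-4,6,0,0,85],[0,0,-2,0,85],[0,0,20,0,85],[0,0,20,0,85],[0,0,20,0,85],[0,0,20,0,85],[0,0,0,0,85]],
  ],
)

```text
time: 5.1
position: [0.4906, 0.2331, 0.2032]
eef_rot: [[0.995, 0.096, -0.009], [0.096, -0.995, 0.012], [-0.008, -0.013, -1.0]]
force: [-0.7, -0.7, 0.1]
grip_width: 0.0851
```

```bash
cat > look.py <<'E'
import sys
from bench import manip
from h import *
s=manip.get_state();print(s['position'],s['force'],s['grip_width'],s['time'])
im=[]
for n,w in(('top',sys.argv[2:4]),('side',sys.argv[4:6])):
    c=manip.read_camera(n);pickle.dump(c,open(n+'1.pkl','wb'));u,v=map(int,w)
    im.append(cv2.resize(c['img'][v-70:v+70,u-65:u+65,::-1],None,fx=3,fy=3,interpolation=2))
cv2.imwrite(f'pics/{sys.argv[1]}.png',np.hstack(im))
E
python3 look.py a 171 254 301 280
```

```text
[0.49057294 0.23310256 0.20324015] [-0.67485032 -0.69621631  0.12348369] 0.08514809583564562 5.1
```

View pics/a.png

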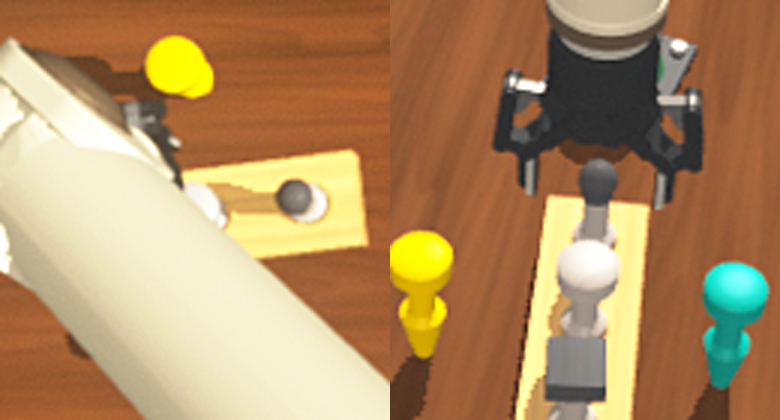

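The jaws straddle the dome stake's axis: jaw tips centred at crop x≈596, head at 588 with the vertical leaning that way. I'll go down.

step_arm(
  rows=[
    [[2,-2,20,0,85],[0,0,20,0,85],[0,0,20,0,85],[0,0,15,0,85],[0,0,10,0,85],[0,0,5,0,85],[0,0,0,0,85],[0,0,0,0,85]],
  ],
)

```text
time: 6.2
position: [0.4942, 0.2383, 0.1101]
eef_rot: [[0.995, 0.096, -0.004], [0.096, -0.995, 0.014], [-0.002, -0.015, -1.0]]
force: [0.7, 0.6, 0.4]
grip_width: 0.0853
```

step_arm(
  rows=[
    [[0,1,-3,0,85],[0,0,0,0,60],[0,0,0,0,45],[0,0,0,0,40],[0,0,0,0,40],[0,0,0,0,40],[0,0,0,0,40],[0,0,0,0,40]],
  ],
  squeeze=50,
)

```text
time: 7.2
position: [0.495, 0.2376, 0.115]
eef_rot: [[0.995, 0.096, -0.001], [0.096, -0.995, 0.015], [0.0, -0.015, -1.0]]
force: [-1.3, 0.1, 2.1]
grip_width: 0.0464
```

step_arm(
  rows=[
    [[0,0,-5,0,40],[0,0,-10,0,40],[0,0,-10,0,40],[0,0,-25,0,40],[0,0,-35,0,40],[0,0,-45,0,40],[0,0,-35,0,40],[0,0,0,0,40]],
  ],
)

```text
time: 8.2
position: [0.4934, 0.2338, 0.2855]
eef_rot: [[0.995, 0.097, -0.005], [0.097, -0.995, 0.013], [-0.004, -0.013, -1.0]]
force: [-0.4, -0.4, -4.2]
grip_width: 0.0462
```

```bash
python3 look.py b 171 254 301 240
```

```text
[0.49339663 0.23381871 0.28552548] [-0.36153298 -0.35608988 -4.20423028] 0.046208157026478215 8.2
```

View pics/b.png

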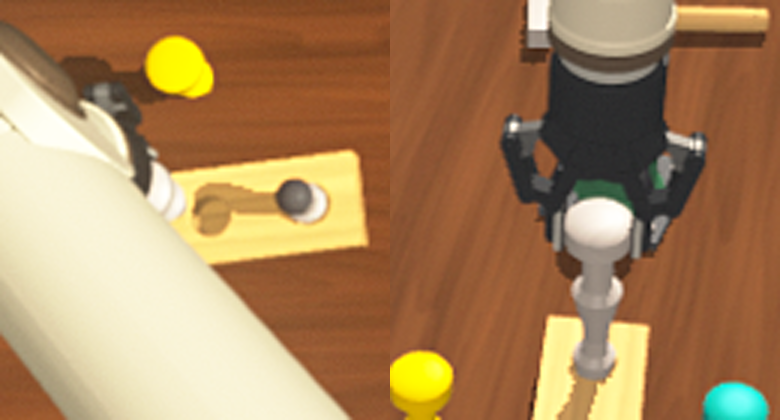

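The dome stake hangs upright in the jaws: head at crop (598,222), foot at (595,335). The dark ball stake is behind it. The weight reading is about -4 N. I'll carry it to the holder.

step_arm(
  rows=[
    [[0,25,0,0,40],[0,50,0,0,40],[0,55,0,0,40],[0,55,0,0,40],[0,55,0,0,40],[0,50,0,0,40],[0,30,0,0,40],[0,15,0,0,40]],
  ],
)

```text
time: 9.3
position: [0.5161, -0.1107, 0.2625]
eef_rot: [[0.994, 0.103, -0.034], [0.104, -0.995, 0.014], [-0.033, -0.017, -0.999]]
force: [-0.3, 0.8, -4.2]
grip_width: 0.0468
```

step_arm(
  rows=[
    [[0,0,0,0,40],[0,0,0,0,40],[0,0,0,0,40],[0,0,0,0,40],[0,0,0,0,40],[0,0,0,0,40],[0,0,0,0,40],[0,0,0,0,40]],
  ],
)

```text
time: 10.3
position: [0.5154, -0.1048, 0.2615]
eef_rot: [[0.993, 0.111, -0.036], [0.111, -0.994, 0.016], [-0.034, -0.02, -0.999]]
force: [0.3, -0.5, -4.3]
grip_width: 0.0466
```

```bash
python3 look.py c 301 235 313 190
```

```text
[ 0.51535089 -0.10484263  0.26148173] [ 0.30124166 -0.53924786 -4.33296784] 0.046638930748994424 10.3
```

View pics/c.png

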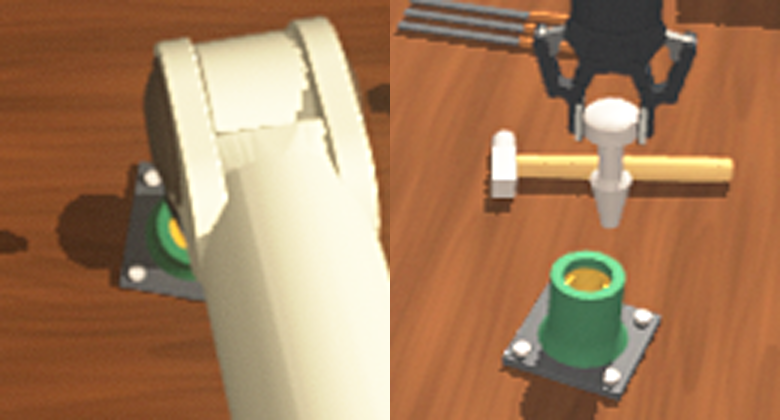

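Run:
```python
from bench import manip
import numpy as np
s=manip.get_state();np.set_printoptions(precision=3,suppress=True)
for k in('q','qd','effort','eef_rot','force','wrist_torque'):print(k,np.array(s[k]))
```

```text
q [ 52.306  23.025 -54.304 103.393  19.29   66.116  -2.094]
qd [-0.003  0.005 -0.068 -0.03   0.034  0.071  0.051]
effort [ -0.034 -41.395 -10.186 -28.356  -0.125   0.239  -0.001]
eef_rot [[ 0.993  0.111 -0.036]
 [ 0.111 -0.994  0.016]
 [-0.034 -0.02  -0.999]]
force [ 1.076  0.654 -5.291]
wrist_torque [-0.062 -0.09  -0.005]
```

The tool has picked up a tilt of about 2° in the fast carry. I'll see whether a reverse move takes it back out, lifting as I go.

step_arm(
  rows=[
    [[0,-15,-5,0,40],[0,-30,-5,0,40],[0,-50,-5,0,40],[0,-50,-5,0,40],[0,-25,0,0,40],[0,0,0,0,40],[0,0,0,0,40],[0,0,0,0,40]],
  ],
)

```text
time: 11.4
position: [0.4956, 0.0742, 0.2883]
eef_rot: [[0.993, 0.112, -0.034], [0.113, -0.993, 0.018], [-0.031, -0.022, -0.999]]
force: [1.2, 0.0, -5.0]
grip_width: 0.0465
```

step_arm(
  rows=[
    [[0,22,0,0,40],[0,22,0,0,40],[0,22,0,0,40],[0,22,0,0,40],[0,22,0,0,40],[0,22,0,0,40],[0,22,0,0,40],[0,22,0,0,40]],
  ],
)

```text
time: 12.4
position: [0.5144, -0.1138, 0.2833]
eef_rot: [[0.994, 0.1, -0.035], [0.101, -0.995, 0.018], [-0.033, -0.022, -0.999]]
force: [-0.0, -0.4, -5.8]
grip_width: 0.0466
```

step_arm(
  rows=[
    [[60,0,0,0,40],[60,0,0,0,40],[60,0,0,0,40],[0,0,0,0,40],[0,0,0,0,40],[0,0,0,0,40],[0,0,0,0,40],[0,0,0,0,40]],
  ],
)

```text
time: 13.4
position: [0.6943, -0.1121, 0.2703]
eef_rot: [[0.996, 0.082, -0.046], [0.083, -0.996, 0.013], [-0.044, -0.017, -0.999]]
force: [0.1, -0.5, -4.6]
grip_width: 0.0465
```

step_arm(
  rows=[
    [[-60,0,0,0,40],[-60,0,0,0,40],[-60,0,0,0,40],[0,0,0,0,40],[0,0,0,0,40],[0,0,0,0,40],[0,0,0,0,40],[0,0,0,0,40]],
  ],
)

```text
time: 14.4
position: [0.5106, -0.1271, 0.2788]
eef_rot: [[0.996, 0.081, -0.043], [0.082, -0.997, 0.01], [-0.042, -0.013, -0.999]]
force: [0.3, -0.2, -4.9]
grip_width: 0.0464
```

step_arm(
  rows=[
    [[0,0,-60,0,40],[0,0,-60,0,40],[0,0,0,0,40],[0,0,0,0,40],[0,0,60,0,40],[0,0,60,0,40],[0,0,0,0,40],[0,0,0,0,40]],
  ],
)

```text
time: 15.4
position: [0.5103, -0.1246, 0.2747]
eef_rot: [[0.995, 0.086, -0.049], [0.087, -0.996, 0.016], [-0.047, -0.02, -0.999]]
force: [1.0, -0.1, -4.4]
grip_width: 0.0463
```

step_arm(
  rows=[
    [[0,-15,-10,0,40],[0,-30,-5,0,40],[0,-50,0,0,40],[0,-55,0,0,40],[0,-55,0,0,40],[0,-55,0,0,40],[0,-50,0,0,40],[0,-25,0,0,40]],
  ],
)

```text
time: 16.4
position: [0.4901, 0.2278, 0.3191]
eef_rot: [[0.996, 0.084, -0.015], [0.085, -0.996, 0.019], [-0.014, -0.02, -1.0]]
force: [0.5, -0.3, -4.3]
grip_width: 0.0465
```

Reversing took the tilt back out, so it comes from speed. I'll return slowly.

step_arm(
  rows=[
    [[0,20,0,0,40],[0,20,0,0,40],[0,20,0,0,40],[0,20,0,0,40],[0,20,0,0,40],[0,20,0,0,40],[0,20,0,0,40],[0,20,0,0,40]],
  ],
)

```text
time: 17.4
position: [0.5068, 0.0881, 0.3396]
eef_rot: [[0.994, 0.111, 0.017], [0.11, -0.994, 0.026], [0.019, -0.024, -1.0]]
force: [-0.2, 0.5, -4.9]
grip_width: 0.0464
```

step_arm(
  rows=[
    [[0,16,0,0,40],[0,16,0,0,40],[0,16,0,0,40],[0,16,0,0,40],[0,16,0,0,40],[0,16,0,0,40],[0,0,0,0,40],[0,0,0,0,40]],
  ],
)

```text
time: 18.4
position: [0.5192, -0.0111, 0.3415]
eef_rot: [[0.994, 0.111, 0.022], [0.11, -0.994, 0.026], [0.025, -0.024, -0.999]]
force: [-0.4, 1.0, -4.7]
grip_width: 0.0465
```

step_arm(
  rows=[
    [[0,45,5,0,40],[0,45,5,0,40],[0,0,0,0,40],[0,0,0,0,40],[60,0,0,0,40],[60,0,0,0,40],[60,0,0,0,40],[0,0,0,0,40]],
  ],
)

```text
time: 19.4
position: [0.712, -0.0731, 0.3308]
eef_rot: [[0.993, 0.119, 0.018], [0.119, -0.993, 0.028], [0.021, -0.025, -0.999]]
force: [-1.6, -1.0, -5.1]
grip_width: 0.0465
```

step_arm(
  rows=[
    [[-60,0,5,0,40],[-60,0,5,0,40],[-60,0,5,0,40],[0,0,0,0,40],[0,0,0,0,40],[0,0,0,0,40],[0,0,0,0,40],[0,0,0,0,40]],
  ],
)

```text
time: 20.4
position: [0.5289, -0.0849, 0.3092]
eef_rot: [[0.991, 0.131, 0.015], [0.13, -0.991, 0.032], [0.019, -0.029, -0.999]]
force: [-0.1, -0.1, -4.3]
grip_width: 0.0466
```

step_arm(
  rows=[
    [[-4,10,0,0,40],[-4,10,0,0,40],[0,0,15,0,40],[0,0,20,0,40],[0,0,20,0,40],[0,0,15,0,40],[0,0,10,0,40],[0,0,0,0,40]],
  ],
)

```text
time: 21.4
position: [0.5238, -0.1056, 0.222]
eef_rot: [[0.992, 0.128, 0.013], [0.128, -0.991, 0.034], [0.017, -0.032, -0.999]]
force: [1.0, -0.6, -4.5]
grip_width: 0.0463
```

```bash
cat > axis.py <<'E'
from h import *
from bench import manip
def axis(c,m,P,zlo,zhi,r):
    m=m&(P[...,2]>zlo)&(P[...,2]<zhi);out=[]
    o=c['extrinsics'][:3,3]
    for v in np.unique(np.where(m)[0]):
        us=np.where(m[v])[0]
        if len(us)<4: continue
        uc=(us[0]+us[-1])/2;p=P[v,int(round(uc))]
        if not np.isfinite(p).all(): continue
        K=c['intrinsics'];d=c['depth'][v,int(round(uc))]
        p=c['extrinsics'][:3,:3]@(d*np.linalg.solve(K,[uc,v,1]))+o
        h=p[:2]-o[:2];h/=np.linalg.norm(h);out.append([*(p[:2]+r*h),p[2],len(us)])
    return np.array(out)
if __name__=='__main__':
    np.set_printoptions(precision=4,suppress=True)
    s=manip.get_state();T=np.array(s['position']);print(T,np.array(s['eef_rot'])[:,2],s['force'],s['time'])
    c=manip.read_camera('side');pickle.dump(c,open('s2.pkl','wb'));P=cloud(c);hsv=cv2.cvtColor(c['img'],cv2.COLOR_RGB2HSV)
    near=np.hypot(P[...,0]-T[0],P[...,1]-T[1])<.032
    st=near&(hsv[...,1]<50)&(hsv[...,2]>70)
    f=T[2]-.109
    for nm,a,b,r in(('head',.102,.116,.024),('neck',.055,.095,.011)):
        q=axis(c,st,P,f+a,f+b,r)
        if len(q):print(nm,len(q),np.median(q,0),'slope',np.polyfit(q[:,2],q[:,:2],1)[0] if len(q)>5 else '')
    g=(hsv[...,0]>50)&(hsv[...,0]<90)&(hsv[...,1]>90)&(np.hypot(P[...,0]-.524,P[...,1]+.1035)<.05)
    q=axis(c,g,P,.045,.08,.035);print('column',len(q),np.median(q,0))
    cv2.imwrite('pics/s2.png',cv2.resize(c['img'][100:260,240:400,::-1],None,fx=3.5,fy=3.5,interpolation=2))
E
python3 axis.py
```

```text
[ 0.5238 -0.1056  0.222 ] [ 0.0126  0.0337 -0.9994] [ 0.9651 -0.6075 -4.5274] 21.4
head 7 [ 0.5228 -0.1069  0.227  13.    ] slope [ 0.2283 -0.2034]
neck 11 [ 0.5235 -0.1037  0.1887  7.    ] slope [-0.01   -0.2015]
column 13 [ 0.5244 -0.1052  0.0662 19.    ]
```

View pics/s2.png

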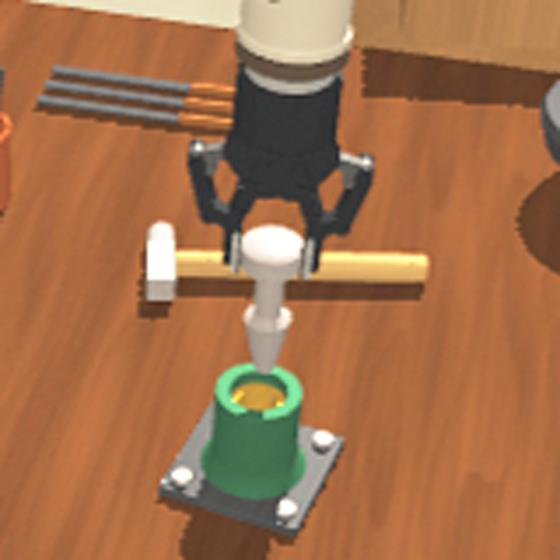

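Run:
```python
from axis import *
np.set_printoptions(precision=4,suppress=True)
c=pickle.load(open('s2.pkl','rb'));P=cloud(c);hsv=cv2.cvtColor(c['img'],cv2.COLOR_RGB2HSV)
st=(np.hypot(P[...,0]-.524,P[...,1]+.1045)<.034)&(hsv[...,1]<60)&(hsv[...,2]>70)&(P[...,2]>.10)
for v in range(160,212):
    us=np.where(st[v])[0]
    if len(us): uc=(us[0]+us[-1])//2; print(v,us[0],us[-1],P[v,uc],end=' | ' if v%2 else '\n')
for nm,p in dict(foot=(.5238,-.105,.113),foot_front=(.5238,-.097,.113),wide=(.5238,-.087,.163),headc=(.5238,-.1055,.231),top=(.5238,-.1055,.236)).items():print(nm,proj(c,p))
```

```text
160 305 305 [ 0.5558 -0.0946  0.2629]
165 313 320 [ 0.5296 -0.1178  0.2353] | 166 307 322 [ 0.5345 -0.1163  0.2323]
167 306 324 [ 0.5311 -0.1126  0.2324] | 168 306 329 [ 0.5245 -0.1038  0.2367]
169 306 329 [ 0.5243 -0.1036  0.2336] | 170 306 329 [ 0.5233 -0.0977  0.2349]
171 306 329 [ 0.5229 -0.0961  0.2329] | 172 306 329 [ 0.5216 -0.0882  0.2357]
173 306 329 [ 0.5214 -0.0882  0.2325] | 174 305 329 [ 0.5214 -0.0898  0.2281]
175 305 329 [ 0.5203 -0.0828  0.2302] | 176 306 329 [ 0.5198 -0.0805  0.2287]
177 306 328 [ 0.5202 -0.0854  0.2218] | 178 311 327 [ 0.5145 -0.0824  0.2219]
179 313 327 [ 0.5124 -0.089   0.214 ] | 180 313 320 [ 0.5218 -0.0822  0.214 ]
181 313 320 [ 0.5237 -0.0983  0.1981] | 182 313 320 [ 0.5233 -0.0973  0.1956]
183 313 320 [ 0.5232 -0.0975  0.1921] | 184 313 320 [ 0.5225 -0.0938  0.1917]
185 313 319 [ 0.522  -0.0922  0.1897] | 186 313 319 [ 0.5214 -0.0892  0.1887]
187 312 319 [ 0.5248 -0.0964  0.1791] | 188 311 320 [ 0.524  -0.0914  0.1797]
189 310 321 [ 0.5241 -0.0943  0.174 ] | 190 310 322 [ 0.5209 -0.0916  0.1734]
191 310 322 [ 0.5209 -0.0936  0.1683] | 192 310 321 [ 0.5234 -0.0934  0.1645]
193 311 321 [ 0.5198 -0.0882  0.166 ] | 194 311 320 [ 0.5221 -0.0872  0.1628]
195 311 320 [ 0.5217 -0.0854  0.1609] | 196 311 320 [ 0.5216 -0.0865  0.1566]
197 312 319 [ 0.5215 -0.0875  0.1523] | 198 312 318 [ 0.5213 -0.0873  0.149 ]
199 312 319 [ 0.5215 -0.0908  0.1426] | 200 312 319 [ 0.5217 -0.0936  0.1367]
201 312 318 [ 0.5207 -0.0876  0.1383] | 202 312 318 [ 0.5212 -0.0934  0.1299]
203 313 318 [ 0.5205 -0.0897  0.1295] | 204 312 317 [ 0.524  -0.0973  0.1189]
205 313 317 [ 0.5209 -0.0965  0.1166] | 206 314 316 [ 0.5205 -0.095   0.1143]
foot [314.4414 203.8651]
foot_front [313.9184 205.7032]
wide [314.3761 193.8983]
headc [317.2411 169.4085]
top [317.3653 167.8669]
```

step_arm(
  rows=[
    [[1,0,8,0,40],[0,0,10,0,40],[0,0,10,0,40],[0,0,8,0,40],[0,0,6,0,40],[0,0,5,0,40],[0,0,4,0,40],[0,0,0,0,40]],
  ],
)

```text
time: 22.45
position: [0.5273, -0.104, 0.1693]
eef_rot: [[0.992, 0.128, 0.016], [0.127, -0.991, 0.033], [0.02, -0.03, -0.999]]
force: [0.3, -0.2, -5.0]
grip_width: 0.0462
```

step_arm(
  rows=[
    [[-2,0,2,0,40],[0,0,2,0,40],[0,0,2,0,40],[0,0,2,0,40],[0,0,0,0,40],[0,0,0,0,40],[0,0,0,0,40],[0,0,0,0,40]],
  ],
)

```text
time: 23.45
position: [0.5259, -0.1041, 0.1614]
eef_rot: [[0.992, 0.128, 0.017], [0.127, -0.991, 0.032], [0.021, -0.03, -0.999]]
force: [0.3, -0.2, -4.3]
grip_width: 0.0467
```

step_arm(
  rows=[
    [[0,0,2,0,40],[0,0,1.5,0,40],[0,0,1.5,0,40],[0,0,1.5,0,40],[0,0,0,0,40],[0,0,0,0,40],[0,0,0,0,40],[0,0,0,0,40]],
  ],
)

```text
time: 24.45
position: [0.526, -0.1039, 0.1545]
eef_rot: [[0.992, 0.127, 0.017], [0.127, -0.991, 0.032], [0.021, -0.03, -0.999]]
force: [-0.1, -0.0, -4.8]
grip_width: 0.0465
```

step_arm(
  rows=[
    [[0,0,1.5,0,40],[0,0,1,0,40],[0,0,1,0,40],[0,0,1,0,40],[0,0,1,0,40],[0,0,0,0,40],[0,0,0,0,40],[0,0,0,0,40]],
  ],
)

```text
time: 25.45
position: [0.5262, -0.1038, 0.1486]
eef_rot: [[0.992, 0.127, 0.017], [0.127, -0.991, 0.032], [0.021, -0.03, -0.999]]
force: [-0.3, -0.3, -4.1]
grip_width: 0.0463
```

step_arm(
  rows=[
    [[0,0,1,0,40],[0,0,1,0,40],[0,0,1,0,40],[0,0,1,0,40],[0,0,1,0,40],[0,0,1,0,40],[0,0,0,0,40],[0,0,0,0,40]],
  ],
)

```text
time: 26.45
position: [0.5258, -0.1043, 0.142]
eef_rot: [[0.992, 0.127, 0.017], [0.126, -0.991, 0.031], [0.02, -0.029, -0.999]]
force: [1.1, -1.2, -5.4]
grip_width: 0.0465
```

step_arm(
  rows=[
    [[0,0,1,0,40],[0,0,1,0,40],[0,0,1,0,40],[0,0,1,0,40],[0,0,0,0,40],[0,0,0,0,40],[0,0,0,0,40],[0,0,0,0,40]],
  ],
)

```text
time: 27.45
position: [0.5257, -0.104, 0.1405]
eef_rot: [[0.992, 0.127, 0.015], [0.127, -0.992, 0.029], [0.019, -0.026, -0.999]]
force: [-1.9, -0.9, 0.1]
grip_width: 0.0463
```

step_arm(
  rows=[
    [[-1,0.5,0,0,40],[0,0,1,0,40],[0,0,0.5,0,40],[0,0,0,0,40],[0,0,0,0,40],[0,0,0,0,40],[0,0,0,0,40],[0,0,0,0,40]],
  ],
)

```text
time: 28.45
position: [0.5256, -0.104, 0.1404]
eef_rot: [[0.992, 0.128, 0.017], [0.127, -0.991, 0.028], [0.02, -0.026, -0.999]]
force: [-3.4, -0.4, 1.2]
grip_width: 0.046
```

step_arm(
  rows=[
    [[-2,0,0,0,40],[0,0,0,0,40],[0,0,0,0,40],[0,0,0,0,40],[0,0,0,0,40],[0,0,0,0,40],[0,0,0,0,40],[0,0,0,0,40]],
  ],
)

```text
time: 29.45
position: [0.5253, -0.1041, 0.1405]
eef_rot: [[0.992, 0.128, 0.02], [0.127, -0.991, 0.029], [0.024, -0.026, -0.999]]
force: [-0.6, 0.1, -1.4]
grip_width: 0.0463
```

Contact is at foot ≈ 31 mm and the weight is carried by the sleeve. I'll ease the grip so that the stake can align itself, then let go.

step_arm(
  rows=[
    [[0,0,0,0,40],[0,0,0,0,40],[0,0,0.5,0,40],[0,0,0,0,40],[0,0,0,0,40],[0,0,0,0,48],[0,0,0,0,52],[0,0,0,0,56]],
  ],
  squeeze=20,
)

```text
time: 30.45
position: [0.5254, -0.1039, 0.1403]
eef_rot: [[0.992, 0.128, 0.021], [0.127, -0.991, 0.029], [0.024, -0.026, -0.999]]
force: [0.6, -0.6, -0.3]
grip_width: 0.0559
```

```bash
python3 axis.py
```

```text
[ 0.5254 -0.1039  0.1403] [ 0.0207  0.0291 -0.9994] [ 0.5614 -0.581  -0.2821] 30.45
head 8 [ 0.5243 -0.1083  0.1445  9.5   ] slope [ 0.2524 -0.2525]
neck 9 [ 0.5256 -0.104   0.1027  8.    ] slope [-0.0491  0.0579]
column 13 [ 0.5247 -0.1037  0.0737 18.    ]
```

View pics/s2.png

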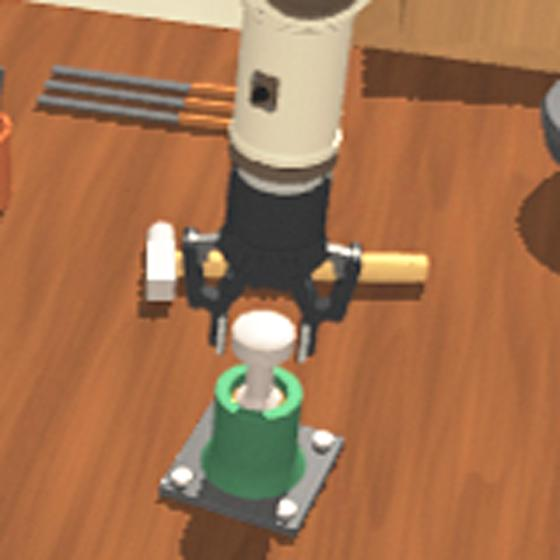

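The stake stands free in the sleeve, head at crop (263,335) and centred between the open jaws. I'll withdraw upward, shut the jaws, and press on the dome top with the closed fingertips, so that the tool's slight tilt can't lever the stake.

step_arm(
  rows=[
    [[0,0,0,0,75],[0,0,0,0,80],[0,0,-5,0,80],[0,0,-15,0,80],[0,0,-20,0,80],[0,0,-20,0,80],[0,0,-15,0,80],[0,0,0,0,80]],
  ],
)

```text
time: 31.5
position: [0.5252, -0.1061, 0.2229]
eef_rot: [[0.991, 0.128, 0.025], [0.128, -0.991, 0.028], [0.028, -0.024, -0.999]]
force: [-0.2, 0.0, 0.0]
grip_width: 0.0799
```

step_arm(
  rows=[
    [[0,0,0,0,0],[0,0,0,0,0],[0,0,0,0,0],[0,0,0,0,0],[0,0,0,0,0],[0,0,0,0,0],[0,0,0,0,0],[0,0,0,0,0]],
  ],
)

```text
time: 32.5
position: [0.5237, -0.1059, 0.2208]
eef_rot: [[0.991, 0.129, 0.021], [0.128, -0.991, 0.029], [0.025, -0.026, -0.999]]
force: [-0.4, -0.1, -0.4]
grip_width: -0.0001
```

step_arm(
  rows=[
    [[0.5,-0.5,8,0,0],[0,0,10,0,0],[0,0,10,0,0],[0,0,6,0,0],[0,0,4,0,0],[0,0,2,0,0],[0,0,0,0,0],[0,0,0,0,0]],
  ],
)

```text
time: 33.5
position: [0.5248, -0.1039, 0.1776]
eef_rot: [[0.991, 0.129, 0.02], [0.128, -0.991, 0.029], [0.024, -0.027, -0.999]]
force: [-0.0, 0.4, 0.3]
grip_width: 0.0001
```

```bash
python3 axis.py
```

```text
[ 0.5248 -0.1039  0.1776] [ 0.0202  0.0295 -0.9994] [-0.0136  0.3686  0.3124] 33.5
head 4 [ 0.525  -0.1185  0.176   6.    ] slope 
neck 14 [ 0.5236 -0.0959  0.1503 16.    ] slope [ 0.1474 -0.3641]
column 12 [ 0.5241 -0.1051  0.0666 18.    ]
```

View pics/s2.png

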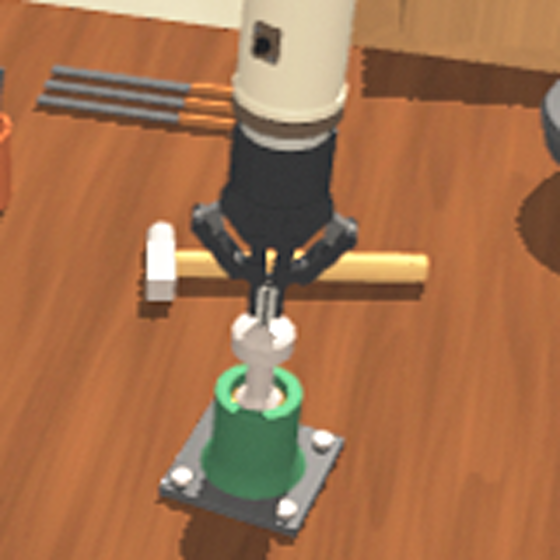

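The closed fingertips are at crop (264,322), centred on the dome and just above it. I'll creep down until they touch.

step_arm(
  rows=[
    [[0,0,1,0,0],[0,0,1,0,0],[0,0,1,0,0],[0,0,1,0,0],[0,0,0,0,0],[0,0,0,0,0],[0,0,0,0,0],[0,0,0,0,0]],
  ],
)

```text
time: 34.55
position: [0.5252, -0.104, 0.1737]
eef_rot: [[0.991, 0.129, 0.021], [0.128, -0.991, 0.029], [0.025, -0.026, -0.999]]
force: [0.0, 0.2, 0.7]
grip_width: -0.0001
```

step_arm(
  rows=[
    [[0,0,1,0,0],[0,0,1,0,0],[0,0,0.7,0,0],[0,0,0.7,0,0],[0,0,0.7,0,0],[0,0,0,0,0],[0,0,0,0,0],[0,0,0,0,0]],
  ],
)

```text
time: 35.55
position: [0.5257, -0.104, 0.1717]
eef_rot: [[0.991, 0.129, 0.021], [0.128, -0.991, 0.027], [0.024, -0.024, -0.999]]
force: [-1.1, -0.3, 1.1]
grip_width: 0.0002
```

step_arm(
  rows=[
    [[0,0,1,0,0],[0,0,1,0,0],[0,0,1,0,0],[0,0,1,0,0],[0,0,1,0,0],[0,0,1,0,0],[0,0,1,0,0],[0,0,1,0,0]],
  ],
)

```text
time: 36.55
position: [0.5261, -0.1039, 0.1715]
eef_rot: [[0.992, 0.128, 0.019], [0.128, -0.992, 0.019], [0.021, -0.016, -1.0]]
force: [-3.9, -0.1, 11.2]
grip_width: 0.0001
```

step_arm(
  rows=[
    [[0,0,1,0,0],[0,0,1,0,0],[0,0,1,0,0],[0,0,0,0,0],[0,0,0,0,0],[0,0,0,0,0],[0,0,0,0,0],[0,0,0,0,0]],
  ],
)

```text
time: 37.55
position: [0.5262, -0.1038, 0.1716]
eef_rot: [[0.992, 0.128, 0.018], [0.128, -0.992, 0.016], [0.02, -0.013, -1.0]]
force: [-1.0, 1.1, 3.3]
grip_width: -0.0001
```

step_arm(
  rows=[
    [[0,0,1,0,0],[0,0,1.4,0,0],[0,0,1.4,0,0],[0,0,1.4,0,0],[0,0,1.4,0,0],[0,0,1.4,0,0],[0,0,1.4,0,0],[0,0,1.4,0,0]],
  ],
)

```text
time: 38.55
position: [0.5268, -0.1037, 0.1714]
eef_rot: [[0.992, 0.128, 0.016], [0.128, -0.992, 0.005], [0.017, -0.003, -1.0]]
force: [-5.9, -0.4, 15.6]
grip_width: -0.0001
```

The force is proportional to the step, 15.6 N at 1.4 mm. I'll hold a firm push for another second while trimming out the sideways drag.

step_arm(
  rows=[
    [[-0.3,0,1.4,0,0],[-0.3,0,1.5,0,0],[-0.3,0,1.5,0,0],[-0.3,0,1.5,0,0],[-0.3,0,1.5,0,0],[-0.3,0,1.5,0,0],[-0.3,0,1.5,0,0],[-0.3,0,1.5,0,0]],
  ],
)

```text
time: 39.55
position: [0.5267, -0.1035, 0.1714]
eef_rot: [[0.992, 0.129, 0.018], [0.129, -0.992, -0.005], [0.017, 0.008, -1.0]]
force: [-5.6, -0.1, 16.1]
grip_width: -0.0001
```

step_arm(
  rows=[
    [[-0.5,0,1.5,0,0],[-0.6,0,1.6,0,0],[-0.6,0,1.6,0,0],[-0.6,0,1.6,0,0],[-0.6,0,1.6,0,0],[-0.6,0,1.6,0,0],[-0.6,0,1.6,0,0],[-0.6,0,1.6,0,0]],
  ],
)

```text
time: 40.55
position: [0.5266, -0.1033, 0.1714]
eef_rot: [[0.991, 0.129, 0.025], [0.13, -0.991, -0.016], [0.023, 0.019, -1.0]]
force: [-5.8, 0.8, 16.6]
grip_width: 0.0
```

step_arm(
  rows=[
    [[0,0,0,0,0],[0,0,0,0,0],[0,0,-3,0,0],[0,0,-10,0,0],[0,0,-25,0,0],[0,0,-40,0,0],[0,0,-20,0,0],[0,0,0,0,0]],
  ],
)

```text
time: 41.55
position: [0.5239, -0.1012, 0.2734]
eef_rot: [[0.991, 0.13, 0.025], [0.13, -0.991, -0.014], [0.023, 0.018, -1.0]]
force: [-1.1, -0.1, -1.0]
grip_width: 0.0002
```

step_arm(
  rows=[
    [[0,30,0,0,0],[0,50,0,0,0],[0,50,0,0,0],[0,30,0,0,0],[0,0,0,0,0],[0,0,0,0,0],[0,0,0,0,0],[0,0,0,0,0]],
  ],
)

```text
time: 42.55
position: [0.5433, -0.2597, 0.2708]
eef_rot: [[0.99, 0.137, 0.019], [0.137, -0.99, -0.011], [0.018, 0.013, -1.0]]
force: [0.5, -0.4, 0.2]
grip_width: -0.0001
```

Run:
```python
from axis import *
np.set_printoptions(precision=4,suppress=True)
s=manip.get_state();print(s['position'],s['force'],s['time'])
im=[]
for n,(u0,v0) in(('top',(301,235)),('side',(313,205))):
    c=manip.read_camera(n);P=cloud(c);hsv=cv2.cvtColor(c['img'],cv2.COLOR_RGB2HSV)
    m=(np.hypot(P[...,0]-.5245,P[...,1]+.1045)<.035)&(hsv[...,1]<60)&(hsv[...,2]>80)&(P[...,2]>.125)&(P[...,2]<.17)
    p=P[m];print(n,m.sum(),'head mid',(p.min(0)+p.max(0))/2,'ztop',np.percentile(p[:,2],95),'ext',np.ptp(p,0))
    g=(hsv[...,0]>50)&(hsv[...,0]<90)&(hsv[...,1]>90)&(np.hypot(P[...,0]-.524,P[...,1]+.1035)<.05)
    if n=='side':
        for nm,mm,a,b,r in(('col',g,.045,.08,.035),('neck',(hsv[...,1]<60)&(np.hypot(P[...,0]-.5245,P[...,1]+.1)<.03),.095,.125,.011),('head',m,.13,.148,.024)):
            q=axis(c,mm,P,a,b,r);print(nm,len(q),np.median(q,0))
    im.append(cv2.resize(c['img'][v0-70:v0+70,u0-65:u0+65,::-1],None,fx=3,fy=3,interpolation=2))
    E=c['extrinsics']
    if n=='top':
        cn=max(cv2.findContours(m.astype('u1'),0,1)[0],key=cv2.contourArea);cc,r=cv2.minEnclosingCircle(cn);print('head circ',cc,r,ray(c,cc,.146))
cv2.imwrite('pics/d.png',np.hstack(im))
```

```text
[ 0.5433 -0.2597  0.2708] [ 0.4698 -0.4228  0.1916] 42.55
top 264 head mid [ 0.5253 -0.105   0.1507] ztop 0.15503941712605956 ext [0.0457 0.0454 0.0142]
head circ (302.04876708984375, 237.09756469726562) 9.325505256652832 [ 0.5253 -0.1052  0.146 ]
side 220 head mid [ 0.5248 -0.1007  0.1429] ztop 0.15398398436887645 ext [0.0452 0.0494 0.0278]
col 12 [ 0.5238 -0.1046  0.0676 18.5   ]
neck 6 [ 0.5257 -0.1062  0.1087  8.    ]
head 8 [ 0.5243 -0.1065  0.1443 11.    ]
```

View pics/d.png

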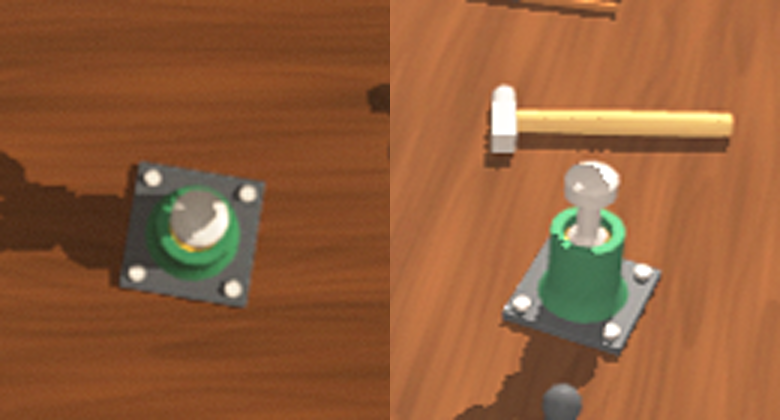

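The top crop shows the dome head centred over the rim at (200,220). The side crop shows the stake upright in the holder at (590,185), with the gripper clear and the hammer undisturbed. The dome top is at 0.155 m, so the foot is about 32 mm up, inside the allowed range. I'll hand in.

```bash
python3 -c "
from bench import manip
print(manip.job_done())"
```

```text
the job is handed in; nothing more can be done
None
```

The dome stake is seated in the holder's taper, pressed home and released. I handed the job in at about 42.6 s of the 64 s; it reports no verdict.

- **Insertion:** I lifted the stake out of the middle hole and eased it down in steps of 1–2 mm until the sleeve carried its weight. I then opened the jaws so it could settle, and pressed on the dome top with the closed fingertips. The push read 15.6, 16.1 and 16.6 N at the end of three consecutive one-second moves. I then drew the gripper up and away.
- **Last checks:** The dome top is at about 0.155 m, so the foot is about 32 mm above the underside (limit 43 mm). The stake looks upright in both views. The hammer looks undisturbed, but I took no final picture of the rack or the wax tin.

**Checks that disagreed or were less certain:**
- **Head position:** The top camera put the head about 1–2 mm off the measured rim centre in x and y. That is within the camera error, but it does not prove the tilt is below 0.025 rad.
- **Sideways drag:** There was about 6 N of sideways force at the fingertips during the press, and my trim did not remove it.
- **Tool tilt:** The tool picked up a tilt of 2–3° in the fast carry. Part of it came out with repeat moves, and I pressed from the top so that the rest could not lever the stake.

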